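# Make up a movement kit and a bracelet kit at the watch desk

### The job

Make up two watch kits from the stock on the desk. Movement kit, in the wooden two-cell tray: the bare watch movement standing in the large cell with the clear acrylic cover set over it so that its rim rests on the tray floor all round, and the black loupe upright (wide end down) in the small cell. Bracelet kit, in the round ceramic tray: the steel bench block and the slim aluminium spring-bar tube, both standing flat on the tray floor side by side; leave the blower and the screwdriver rack where they are.

Things in the scene. Friction and masses are not known exactly. Their poses are not given: they have to be found in the camera images.
- wood_tray: Target, fixed: low dark wooden tray with cork floor, 105 (its x) by 185 mm (its y); floor 5 mm thick, rim and divider 12 mm high (7 over the tray floor), 5 mm thick. Large cell 95 (x) by 105 (y) mm inside, centred at x 0, y -35 mm; small cell 95 by 65 mm inside, centred at x 0, y +55 mm. Origin: centre of underside, z up. Yaw up to 0.35 rad either way; left or right of the desk's middle.
- round_tray: Target, fixed on the desk: low round grey ceramic tray, 148 mm outside diameter, about 134 mm across the inner floor, floor 5 mm thick, rim 12 mm over the desk (7 mm over the tray floor). Origin: centre of its underside; z up.
- movement: Loose: bare watch movement in its steel ring, a flat disc 34 mm in diameter and 16 mm high with straight sides, brass plate and little wheels on top; about 60 g. Origin: centre of its underside; z up. Round, so its yaw does not matter.
- cover: Loose: clear acrylic movement cover, an inverted round cup, 56 mm outside and 50 mm inside diameter, 28 mm high (25 mm high inside), open below, with a round aluminium knob 16 mm in diameter on the middle of its top, the knob reaching from 28 to 46 mm height; about 45 g. Origin: centre of its underside; z up. Round, so its yaw does not matter.
- loupe: Loose: black watchmaker's loupe, standing on its wide end: straight-sided, 34 mm in diameter up to 20 mm height, then narrowing to 26 mm at 30 mm, top at 36 mm with a glass lens; about 30 g. Origin: centre of its underside; z up. Round, so its yaw does not matter.
- bench_block: Loose: solid round steel bench block, 50 mm in diameter, 25 mm high, straight sides, small dark holes on top; about 380 g. Origin: centre of its underside; z up. Round, so its yaw does not matter.
- pin_tube: Loose: slim plain aluminium tube of spring bars, closed, standing upright, 24 mm in diameter, 52 mm high, straight sides, a dark line round it below the cap; about 50 g. Origin: centre of its underside; z up. Round, so its yaw does not matter.
- blower: Bystander, loose, to be left alone: orange blower bulb standing on its base, 50 mm in diameter, nozzle up to 92 mm height. Origin: centre of its underside.
- driver_rack: Bystander, loose, to be left alone: slotted wooden rack 130 (its x) by 44 by 38 mm with five black screwdrivers standing in a row up to 92 mm height. Origin: centre of its underside.
Not all that is in view belongs to the job. What is shaped like the loupe but purple is not meant.

How it is judged:
By the outcome, as a careful person would: the job done as asked, in the order asked, and still so for the second after the job is handed in, with the robot touching nothing.
It also fails if it takes over 102 s, if anything falls off the work surface, if the arm or the gripper's body presses on something with over 40 N, if the wrist force passes 120 N, or if a joint passes its speed limit or range.

### The arm

A 6-joint arm with a two-finger parallel gripper is mounted at the origin on the work surface. World frame = base frame: x ahead of the robot, y to its left, z up, the work surface at z = 0. Lengths are in mm, angles in rad, forces in N, time in s.
With the tool pointing down it reaches from about 275 to 850 mm from the base axis. Payload 5.2 kg.
Tool frame: the origin (TCP) lies on the centre line of the jaws, within the pads' length; the fingertips stand 17 mm ahead of it and the grasp point (between the pads) lies 2 mm behind it; z points along the fingers, y is the line along which they close (so a half turn about z gives the same grasp; the last joint's range is limited). The gripper opens to 85 mm and grips with 20 to 120 N. Pads are 22 mm wide; open, the fingers measure 114 mm over their backs; the gripper's body (76 mm by 85 mm) begins 54 mm behind the grasp point. The pads swing forward as they close: fully open they stand 13 mm farther back than shut.
Start: joints at [-1.503, 0.259, 1.535, -0, 1.348, -0.203], TCP at [147.147, -529.956, 248.31] pointing down, gripper open.
Joint ranges: [-3.14, 3.14], [-0.91, 2.08], [0.19, 2.58], [-1.22, 4.36], [0.22, 2.71], [-3.12, 3.12]. Speed limits (rad/s): [2.57, 2.57, 3.14, 3.14, 3.14, 3.14].

### API

Orientations are given as [roll, pitch, yaw] about the fixed x, y, z axes, in that order (R = Rz(yaw) Ry(pitch) Rx(roll)).
In Python, from workcell import manip gives the robot as it stands. The module is installed in compiled form; this text tells all that it offers.
- The arm moves only by the shell command python3 -m handwheel 'ROWS'. ROWS is JSON, a list of rows, each an object with "delta_pos": the shift along the tool's x, y, z in m, a list of three; "twist": the turn, a rotation vector about the tool's x, y, z in degrees, a list of three; "grip": the opening, from -1 (shut) to 1 (fully open). A call has 1 to 20 rows; each row shifts and turns the commanded pose from where the row before left it, along the tool's axes as they then stand; what a row does not reach is not made up. A row lasts 1/10 s, in which the tool goes at most 50 mm and 8.59 degrees, less where a joint would pass 70% of its speed; a pose out of reach is approached as far as the arm can. A call with a gripper value outside its range is refused whole. The fingers move at their own pace and stop on an object; the grip force is fixed at half the most. Time passes only in rows, so rows that do not move let the fingers close. It gives the time, the measured TCP pose, the force, the opening and the grip force at its end, in the units of the state.
- manip.state(): the state, without advancing time (a new reading comes with each control period).
- manip.grab_frame(name): name is "scene" or "top"; returns a dict with "img" (400x640x3 uint8, red, green, blue), "intrinsics" (3x3 intrinsics, pixels), "xyz" and "attitude" of the camera in the world. Camera axes: x right, y down, z forward; pixel columns grow to the right and rows downward; lengths in mm; the calibration is good to about 2 mm. A picture is of the moment at which its call begins. There is no depth.
- manip.hand_in(): hands the job in; it is judged then, once.
The state is a dict: "time_s": time; "joint_pos": joint angles; "qd": joint speeds; "tau": joint torques, N m; "position": TCP position; "tool_rot": TCP orientation; "force": force on the tool from outside, world axes, zero at the start; "ft_torque": the same for the moment, N m; "opening": opening from 0.0 (shut) to 1.0 (fully open); "finger_force": force on a finger pad.
Only numpy, scipy, OpenCV 4.12 (cv2) and the standard library are available. Lean on these libraries where they do the work, as an engineer would, in place of code of your own. Each camera call takes 0.05 s, during which the arm holds its last target. There are 200 camera calls.

## Working session

There is one attempt and no reset: what is moved stays moved. The work goes in short steps, Python scripts to look and compute and a shell command to move; the robot and the scene stay as the last step left them, time stands still between calls to the robot, and variables do not carry over. Pictures are saved under pics/ and viewed, at most 16 in all, crops included, and the job is handed in when it is done.

```bash
mkdir -p pics; python3 - <<'E'
from workcell import manip
import cv2,numpy as np,pickle
s=manip.state();print(s)
D={}
for n in("scene","top"):
    f=manip.grab_frame(n);D[n]=f;cv2.imwrite(f"pics/{n}0.png",f["img"][:,:,::-1]);print(n,f["intrinsics"],f["xyz"],f["attitude"])
pickle.dump(D,open("f0.pkl","wb"))
E
```

```text
{'time_s': 0.0, 'joint_pos': array([-1.50280458e+00,  2.59333897e-01,  1.53608601e+00, -4.77499050e-06,
        1.34797750e+00, -2.02795352e-01]), 'qd': array([-2.88248794e-04, -5.23746175e-04, -4.16246508e-04, -3.58494276e-04,
       -2.58516807e-04, -7.67531272e-06]), 'tau': array([-6.19259972e-04, -4.46030045e+01, -2.90571839e+01, -2.91234383e-04,
        1.22182994e-02,  7.91702320e-06]), 'position': array([ 147.10895197, -529.45172305,  247.47837852]), 'tool_rot': array([-3.13982395e+00, -3.58931712e-04,  2.70787845e-01]), 'force': array([1.28740669, 0.27780902, 0.51763092]), 'ft_torque': array([-0.06038803, -0.01414113, -0.01470835]), 'finger_force': 0.0, 'opening': 0.9955450642347129}
scene [[376.04798168   0.         323.8616263 ]
 [  0.         376.04798168 193.13206862]
 [  0.           0.           1.        ]] [1142.48989189  -63.42456535  680.33820029] [-2.42404858 -0.01438952  1.46368229]
top [[517.09446804   0.         316.07496273]
 [  0.         517.09446804 194.00147493]
 [  0.           0.           1.        ]] [ 393.94426828    5.00330467 1499.90501856] [-3.04027093  0.01151179 -1.59929771]
```

View pics/scene0.png

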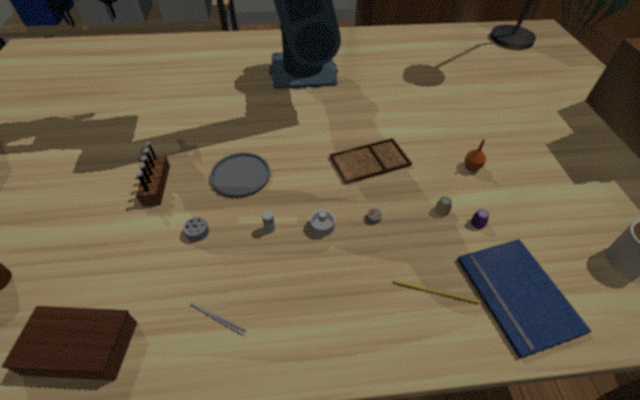

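View pics/top0.png

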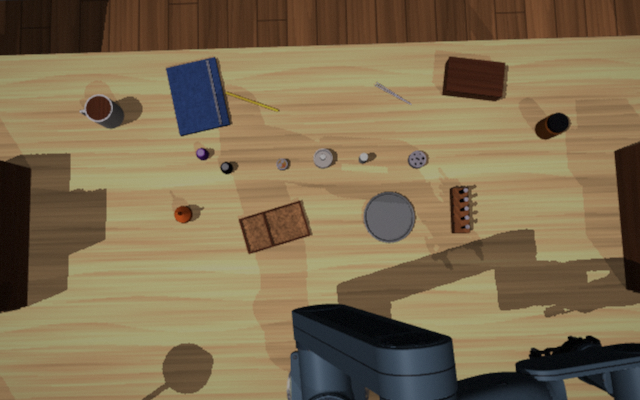

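The scene view shows the bench block at (196,229), tube (268,221), cover (321,222), movement (373,215), loupe (443,206) and the purple decoy at (480,218). The top view shows the same row from (418,159) to (227,168), the wood tray at (275,227) and the round tray at (389,217). I'll enlarge both.

```bash
cat > h.py <<'E'
import numpy as np,cv2,pickle
from scipy.spatial.transform import Rotation as R
def cam(f): return f["intrinsics"],np.array(f["xyz"]),R.from_euler("xyz",f["attitude"]).as_matrix()
def ray(f,u,v):
    K,c,M=cam(f);d=M@np.linalg.solve(K,[u,v,1.]);return c,d/np.linalg.norm(d)
def onz(f,u,v,z):
    c,d=ray(f,u,v);return c+d*(z-c[2])/d[2]
def tri(fa,a,fb,b):
    c1,d1=ray(fa,*a);c2,d2=ray(fb,*b)
    t=np.linalg.lstsq(np.c_[d1,-d2],c2-c1,rcond=None)[0]
    p,q=c1+t[0]*d1,c2+t[1]*d2;return (p+q)/2,np.linalg.norm(p-q)
def proj(f,p):
    K,c,M=cam(f);q=K@(M.T@(np.array(p)-c));return q[:2]/q[2]
E
python3 - <<'E'
from h import *
D=pickle.load(open("f0.pkl","rb"))
a=D["top"]["img"][135:260,170:490,::-1];b=D["scene"]["img"][140:250,140:500,::-1]
a=cv2.resize(a,(800,312),interpolation=cv2.INTER_CUBIC);b=cv2.resize(b,(800,244),interpolation=cv2.INTER_CUBIC)
cv2.imwrite("pics/crop0.png",np.clip(np.vstack([a,b])*1.3,0,255))
T,S=D["top"],D["scene"]
for n,t,s in [("block",(418,159),(196,223)),("tube",(364,157),(268,214)),("cover",(324,157),(321,213)),("mov",(283,163),(373,211)),("loupe",(227,167),(444,200)),("purple",(202,153),(481,212))]:
    print(n,tri(T,t,S,s))
E
```

```text
block (array([ 636.09695087, -276.38556721,   28.30483617]), np.float64(3.2591299169879697))
tube (array([ 643.23254675, -120.51602033,   49.66161764]), np.float64(1.804459078110539))
cover (array([647.58893488,  -7.62252323,  44.87154818]), np.float64(0.8722601688840705))
mov (array([637.1738319 , 110.59005394,  24.42144091]), np.float64(0.07999605053920324))
loupe (array([629.24282577, 272.20808694,  34.97513491]), np.float64(2.86333599075891))
purple (array([671.66158985, 342.76009945,  36.28369595]), np.float64(1.2719169880118089))[ WARN:0@0.501] global loadsave.cpp:1063 imwrite_ Unsupported depth image for selected encoder is fallbacked to CV_8U.
```

View pics/crop0.png

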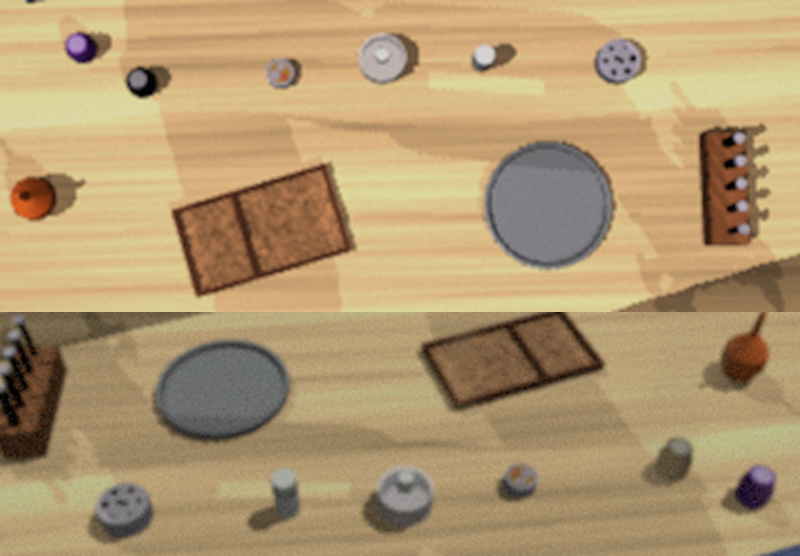

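```bash
cat >> h.py <<'E'
def blob(f,roi,kind,up=4):
    x0,y0,x1,y1=roi
    im=cv2.resize(f["img"][y0:y1,x0:x1],None,fx=up,fy=up,interpolation=cv2.INTER_CUBIC)
    h=cv2.cvtColor(im,cv2.COLOR_RGB2HSV).astype(int)
    if kind=="grey": m=(h[...,1]<75)|(h[...,2]<45)
    if kind=="lowsat": m=(h[...,1]<h[...,1].mean()-25)
    if kind=="dark": m=h[...,2]<45
    if kind=="wood":
        L=cv2.cvtColor(im,cv2.COLOR_RGB2LAB).astype(int); m=L[...,0]<100
    m=cv2.morphologyEx(m.astype(np.uint8)*255,cv2.MORPH_OPEN,np.ones((5,5)))
    cs=cv2.findContours(m,cv2.RETR_EXTERNAL,cv2.CHAIN_APPROX_NONE)[0]
    c=max(cs,key=cv2.contourArea)[:,0,:].astype(np.float32)
    return (c+.5)/up-.5+[x0,y0]
def cen(c):
    hu=cv2.convexHull(c.astype(np.float32));M=cv2.moments(hu);return (M["m10"]/M["m00"],M["m01"]/M["m00"]),M["m00"]
E
python3 - <<'E'
from h import *
D=pickle.load(open("f0.pkl","rb"));T,S=D["top"],D["scene"]
vis={}
O={"block":((404,146,432,172),(178,212,214,246)),"tube":((356,148,374,168),(258,206,280,236)),"cover":((308,142,340,174),(302,204,340,244)),
"mov":((272,154,294,174),(360,204,386,226)),"loupe":((216,157,240,179),(432,194,456,218)),"round":((358,184,420,248),(200,146,280,204))}
va,vb=T["img"][...,::-1].copy(),S["img"][...,::-1].copy()
for n,(a,b) in O.items():
    k="lowsat"
    ca=blob(T,a,k if n!="loupe" else "dark");cb=blob(S,b,k)
    (pa,A),(pb,B)=cen(ca),cen(cb)
    cv2.polylines(va,[np.round(ca).astype(int)],True,(0,255,0));cv2.polylines(vb,[np.round(cb).astype(int)],True,(0,255,0))
    P,e=tri(T,pa,S,pb);print(n,np.round(pa,1),round(A),np.round(pb,1),round(B),P.round(1),round(e,1))
for f,roi,v in((T,(232,194,318,258),va),(S,(322,134,418,188),vb)):
    c=blob(f,roi,"wood");cv2.polylines(v,[np.round(c).astype(int)],True,(0,255,0))
    h=cv2.convexHull(c.astype(np.float32));
    for e in np.linspace(1,8,50):
        q=cv2.approxPolyDP(h,e,True)
        if len(q)==4:break
    print(q[:,0].round(1).tolist())
    if f is T:
        w=np.array([onz(T,*p,12)[:2] for p in h[:,0]],np.float32);print(cv2.minAreaRect(w))
a=cv2.resize(va[135:260,170:490],(800,312),interpolation=0);b=cv2.resize(vb[140:250,140:500],(800,244),interpolation=0)
cv2.imwrite("pics/seg0.png",np.vstack([a,b]))
E
```

```text
block [416.9 159. ] 240 [195.4 228.8] 443 [ 639.2 -278.7   12.1] 1.6
tube [363.1 157.5] 73 [268.  221.1] 201 [ 645.7 -121.1   28. ] 1.1
cover [322.7 157.9] 292 [321.6 222.4] 517 [650.3  -5.1  14.7] 1.4
mov [281.7 163.8] 112 [374.  216.1] 161 [637.8 115.3   6. ] 0.8
loupe [227.8 168.3] 74 [445.7 200.6] 54 [627.5 274.1  30.9] 9.9
round [388.8 216.9] 1981 [239.6 174.5] 1990 [ 474.  -191.6    2.2] 2.3
[[301.1000061035156, 200.60000610351562], [310.8999938964844, 234.39999389648438], [248.10000610351562, 252.60000610351562], [238.89999389648438, 218.60000610351562]]
((455.1190490722656, 138.46966552734375), (106.65034484863281, 192.4061279296875), 15.41208553314209)
[[411.3999938964844, 161.89999389648438], [343.3999938964844, 184.10000610351562], [327.8999938964844, 157.89999389648438], [391.6000061035156, 137.89999389648438]]
```

View pics/seg0.png

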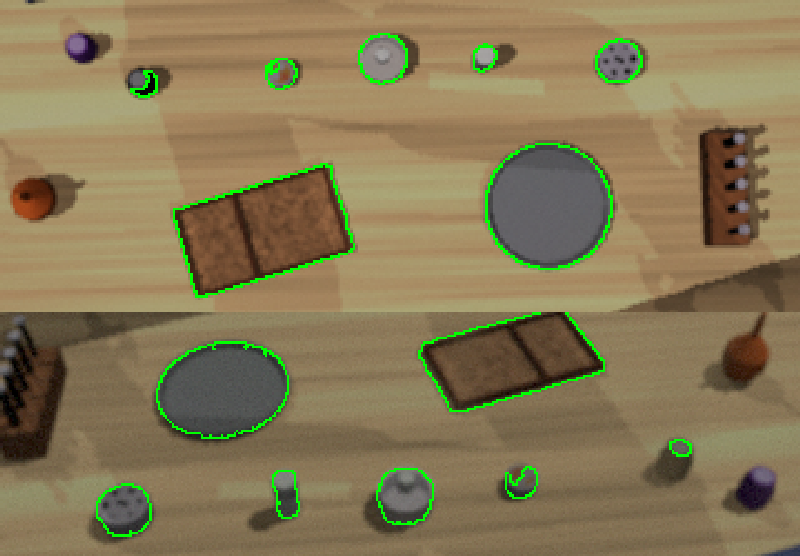

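The outlines fit; the loupe is only partly outlined, with its body centred near (227.2,167.6) in the top view. The wood tray is at (455,138), yaw about +0.27, and the round tray at (474,-191). First I turn the tool to yaw 90°, so that tool x = world y, tool y = world x and tool z = down.

```bash
python3 -m handwheel '[{"delta_pos":[0,0,0],"twist":[0,0,-8.3],"grip":1},{"delta_pos":[0,0,0],"twist":[0,0,-8.3],"grip":1},{"delta_pos":[0,0,0],"twist":[0,0,-8.3],"grip":1},{"delta_pos":[0,0,0],"twist":[0,0,-8.3],"grip":1},{"delta_pos":[0,0,0],"twist":[0,0,-8.3],"grip":1},{"delta_pos":[0,0,0],"twist":[0,0,-8.3],"grip":1},{"delta_pos":[0,0,0],"twist":[0,0,-8.3],"grip":1},{"delta_pos":[0,0,0],"twist":[0,0,-8.3],"grip":1},{"delta_pos":[0,0,0],"twist":[0,0,-8.1],"grip":1},{"delta_pos":[0,0,0],"twist":[0,0,0],"grip":1}]'
python3 - <<'E'
from h import *
D=pickle.load(open("f0.pkl","rb"));T=D["top"];S=D["scene"]
print(onz(T,281.9,163.5,8),onz(S,374,216,8),onz(T,227.2,167.6,18),onz(S,443.8,206,18),onz(S,239.6,174.5,8),onz(T,388.8,216.9,8))
print([onz(S,*p,8)[:2].round() for p in [[411.4,161.9],[343.4,184.1],[327.9,157.9],[391.6,137.9]]])
E
```

```text
time_s: 1.1
position: [147.1, -529.7, 247.8]
tool_rot: [-3.142, -0.001, 1.572]
force: [0.8, 0.9, -0.2]
opening: 1.002
finger_force: 0.0
[638.51112209 115.05050361   8.        ] [638.92882679 114.38678769   8.        ] [629.66643773 273.35410998  18.        ] [633.36457634 276.41666086  18.        ] [ 479.6849608 -191.7306433    8.       ] [ 473.52440794 -189.81696235    8.        ]
[array([475., 244.]), array([536.,  59.]), array([441.,  32.]), array([378., 215.])]
```

```bash
python3 -m handwheel '[{"delta_pos":[0.0379,0.0289,0],"twist":[0,0,0],"grip":1},{"delta_pos":[0.0379,0.0289,0],"twist":[0,0,0],"grip":1},{"delta_pos":[0.0379,0.0289,0],"twist":[0,0,0],"grip":1},{"delta_pos":[0.0379,0.0289,0],"twist":[0,0,0],"grip":1},{"delta_pos":[0.0379,0.0289,0],"twist":[0,0,0],"grip":1},{"delta_pos":[0.0379,0.0289,0],"twist":[0,0,0],"grip":1},{"delta_pos":[0.0379,0.0289,0],"twist":[0,0,0],"grip":1},{"delta_pos":[0.0379,0.0289,0],"twist":[0,0,0],"grip":1},{"delta_pos":[0.0379,0.0289,0],"twist":[0,0,0],"grip":1},{"delta_pos":[0.0379,0.0289,0],"twist":[0,0,0],"grip":1},{"delta_pos":[0.0379,0.0289,0],"twist":[0,0,0],"grip":1},{"delta_pos":[0.0379,0.0289,0],"twist":[0,0,0],"grip":1},{"delta_pos":[0.0379,0.0289,0],"twist":[0,0,0],"grip":1},{"delta_pos":[0.0379,0.0289,0],"twist":[0,0,0],"grip":1},{"delta_pos":[0.0379,0.0289,0],"twist":[0,0,0],"grip":1},{"delta_pos":[0.0379,0.0289,0],"twist":[0,0,0],"grip":1},{"delta_pos":[0.0379,0.0289,0],"twist":[0,0,0],"grip":1},{"delta_pos":[0,0,0],"twist":[0,0,0],"grip":1},{"delta_pos":[0,0,0],"twist":[0,0,0],"grip":1}]'
```

```text
time_s: 3.0
position: [638.1, 115.5, 247.0]
tool_rot: [-3.14, 0.0, 1.57]
force: [-0.8, 0.9, 0.3]
opening: 0.998
finger_force: 0.0
```

```bash
python3 -m handwheel '[{"delta_pos":[-0.0005,0,0.045],"twist":[0,0,0],"grip":0.3},{"delta_pos":[0,0,0.045],"twist":[0,0,0],"grip":0.3},{"delta_pos":[0,0,0.045],"twist":[0,0,0],"grip":0.3},{"delta_pos":[0,0,0.045],"twist":[0,0,0],"grip":0.3},{"delta_pos":[0,0,0.015],"twist":[0,0,0],"grip":0.3},{"delta_pos":[0,0,0.010],"twist":[0,0,0],"grip":0.3},{"delta_pos":[0,0,0.010],"twist":[0,0,0],"grip":0.3},{"delta_pos":[0,0,0.009],"twist":[0,0,0],"grip":0.3},{"delta_pos":[0,0,0],"twist":[0,0,0],"grip":0.3},{"delta_pos":[0,0,0],"twist":[0,0,0],"grip":0.3}]'
```

```text
time_s: 4.0
position: [638.9, 114.0, 25.3]
tool_rot: [3.14, -0.0, 1.571]
force: [-0.6, -0.7, -0.2]
opening: 0.649
finger_force: 0.0
```

```bash
python3 -m handwheel '[{"delta_pos":[0,0,0],"twist":[0,0,0],"grip":-1},{"delta_pos":[0,0,0],"twist":[0,0,0],"grip":-1},{"delta_pos":[0,0,0],"twist":[0,0,0],"grip":-1},{"delta_pos":[0,0,0],"twist":[0,0,0],"grip":-1},{"delta_pos":[0,0,0],"twist":[0,0,0],"grip":-1},{"delta_pos":[0,0,0],"twist":[0,0,0],"grip":-1}]'
```

```text
time_s: 4.6
position: [639.0, 114.1, 25.7]
tool_rot: [3.14, -0.0, 1.571]
force: [-1.4, -0.1, 6.1]
opening: 0.345
finger_force: 58.8
```

```bash
python3 -m handwheel '[{"delta_pos":[0,0,-0.01],"twist":[0,0,0],"grip":-1},{"delta_pos":[0,0,-0.03],"twist":[0,0,0],"grip":-1},{"delta_pos":[0,0,-0.04],"twist":[0,0,0],"grip":-1},{"delta_pos":[0,0,0],"twist":[0,0,0],"grip":-1},{"delta_pos":[0,0,0],"twist":[0,0,0],"grip":-1}]'
python3 - <<'E'
from workcell import manip
import cv2,numpy as np,pickle
D={n:manip.grab_frame(n) for n in("top","scene")};pickle.dump(D,open("f1.pkl","wb"))
a=D["scene"]["img"][110:260,280:480,::-1];cv2.imwrite("pics/a1.png",cv2.resize(a,(800,600),interpolation=cv2.INTER_CUBIC))
E
```

```text
time_s: 5.1
position: [639.2, 114.0, 106.2]
tool_rot: [3.138, 0.0, 1.571]
force: [0.7, -0.5, -0.7]
opening: 0.347
finger_force: 59.4
```

View pics/a1.png

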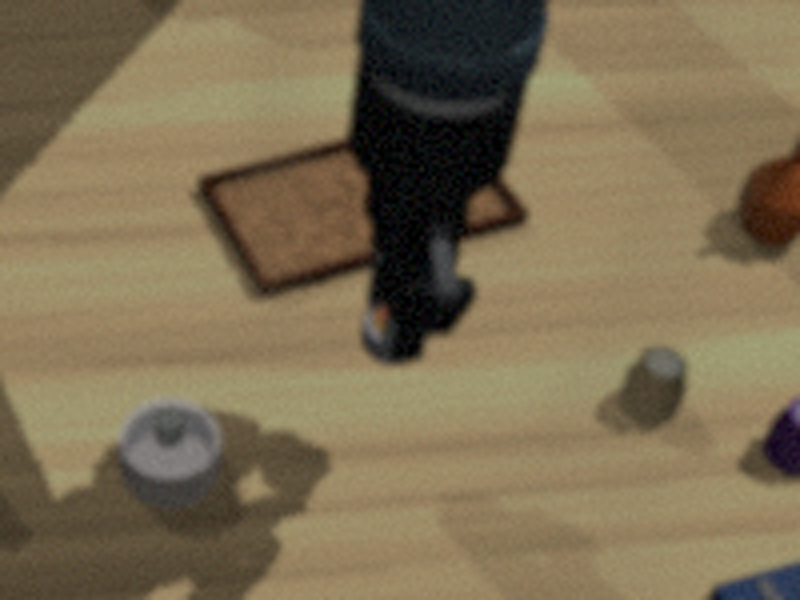

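```bash
python3 - <<'E'
from h import *
D=pickle.load(open("f1.pkl","rb"));S=D["scene"]
for n,p in [("mov top c",(639,114,98)),("mov bottom",(639,114,82)),("near finger tip",(663,114,89)),("far finger tip",(615,114,89)),("l",(639,97,98)),("r",(639,131,98))]:
    print(n,((proj(S,p)-[280,110])*4).round())
im=S["img"][170:205,360:405,::-1].astype(float)
cv2.imwrite("pics/a2.png",cv2.resize(np.clip(255*(im/255)**.5,0,255).astype(np.uint8),(770,600),interpolation=cv2.INTER_CUBIC))
E
```

```text
mov top c [395. 318.]
mov bottom [391. 338.]
near finger tip [402. 365.]
far finger tip [384. 296.]
l [363. 321.]
r [427. 316.]
```

View pics/a2.png

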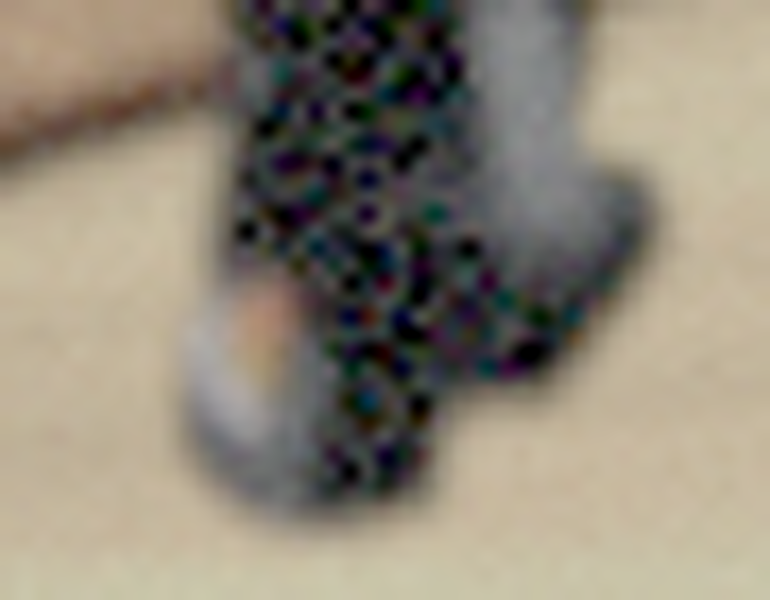

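The held movement's left edge is at (364,320) in the crop against (363,321) predicted, so it is centred in the jaws to about 1 mm. Now to the large cell.

```bash
python3 -m handwheel '[{"delta_pos":[-0.002,-0.035,0],"twist":[0,0,0],"grip":-1},{"delta_pos":[-0.002,-0.035,0],"twist":[0,0,0],"grip":-1},{"delta_pos":[-0.002,-0.035,0],"twist":[0,0,0],"grip":-1},{"delta_pos":[-0.002,-0.035,0],"twist":[0,0,0],"grip":-1},{"delta_pos":[-0.001,-0.035,0],"twist":[0,0,0],"grip":-1},{"delta_pos":[0,0,0.02],"twist":[0,0,0],"grip":-1},{"delta_pos":[0,0,0.02],"twist":[0,0,0],"grip":-1},{"delta_pos":[0,0,0.015],"twist":[0,0,0],"grip":-1},{"delta_pos":[0,0,0.01],"twist":[0,0,0],"grip":-1},{"delta_pos":[0,0,0.005],"twist":[0,0,0],"grip":-1},{"delta_pos":[0,0,0.003],"twist":[0,0,0],"grip":-1},{"delta_pos":[0,0,0],"twist":[0,0,0],"grip":-1},{"delta_pos":[0,0,0],"twist":[0,0,0],"grip":-1}]'
```

```text
time_s: 6.5
position: [463.7, 104.9, 31.6]
tool_rot: [3.141, 0.0, 1.571]
force: [-0.2, -0.1, -0.0]
opening: 0.348
finger_force: 59.4
```

```bash
python3 -m handwheel '[{"delta_pos":[0,0,0.0006],"twist":[0,0,0],"grip":-1},{"delta_pos":[0,0,0],"twist":[0,0,0],"grip":-1},{"delta_pos":[0,0,0],"twist":[0,0,0],"grip":0.15},{"delta_pos":[0,0,0],"twist":[0,0,0],"grip":0.15},{"delta_pos":[0,0,0],"twist":[0,0,0],"grip":0.15},{"delta_pos":[0,0,0],"twist":[0,0,0],"grip":0.15},{"delta_pos":[0,0,-0.01],"twist":[0,0,0],"grip":0.15},{"delta_pos":[0,0,-0.03],"twist":[0,0,0],"grip":0.15},{"delta_pos":[0,0,-0.04],"twist":[0,0,0],"grip":0.15},{"delta_pos":[-0.022,0.037,-0.01],"twist":[0,0,0],"grip":0},{"delta_pos":[-0.022,0.037,0],"twist":[0,0,0],"grip":0},{"delta_pos":[-0.022,0.037,0],"twist":[0,0,0],"grip":-0.3},{"delta_pos":[-0.022,0.037,0],"twist":[0,0,0],"grip":-0.3},{"delta_pos":[-0.022,0.037,0],"twist":[0,0,0],"grip":-0.3},{"delta_pos":[0,0,0],"twist":[0,0,0],"grip":-0.3},{"delta_pos":[0,0,0],"twist":[0,0,0],"grip":-0.3}]'
python3 - <<'E'
from workcell import manip
import cv2,numpy as np,pickle
D={n:manip.grab_frame(n) for n in("top","scene")};pickle.dump(D,open("f2.pkl","wb"))
a=D["scene"]["img"][110:260,280:480,::-1];b=D["top"]["img"][140:260,210:360,::-1]
cv2.imwrite("pics/b1.png",np.hstack([cv2.resize(a,(400,300)),cv2.resize(b,(375,300))]))
E
```

```text
time_s: 8.1
position: [648.5, -5.6, 120.6]
tool_rot: [-3.141, -0.0, 1.57]
force: [-0.6, -0.0, -0.2]
opening: 0.35
finger_force: 0.0
```

View pics/b1.png

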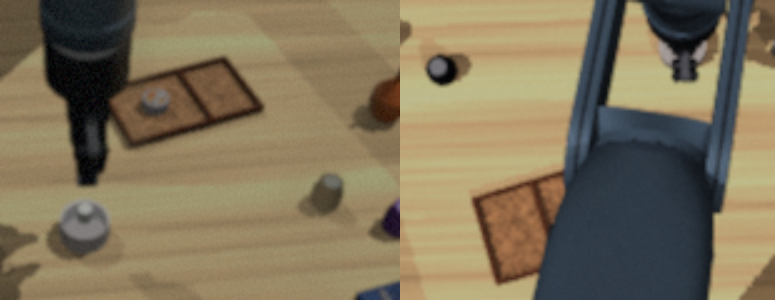

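```bash
python3 - <<'E'
from h import *
D=pickle.load(open("f2.pkl","rb"));S=D["scene"]
c=blob(S,(346,152,368,168),"lowsat");p,A=cen(c);print(p,A,onz(S,*p,13))
c=blob(S,(302,204,340,244),"lowsat");p,A=cen(c);print(p,A,onz(S,*p,14.7))
E
python3 -m handwheel '[{"delta_pos":[0,0.001,0.03],"twist":[0,0,0],"grip":-0.3},{"delta_pos":[0,0,0.02],"twist":[0,0,0],"grip":-0.3},{"delta_pos":[0,0,0.01],"twist":[0,0,0],"grip":-0.3},{"delta_pos":[0,0,0.005],"twist":[0,0,0],"grip":-0.3},{"delta_pos":[0,0,0.005],"twist":[0,0,0],"grip":-0.3},{"delta_pos":[0,0,0],"twist":[0,0,0],"grip":-0.3}]'
```

```text
(357.4860071523619, 160.52122837658015) 125.25 [462.61437004 105.69298746  13.        ]
(321.7429699695998, 222.21089064168925) 507.125 [649.87666695  -5.51220771  14.7       ]
time_s: 8.8
position: [649.3, -4.8, 51.0]
tool_rot: [3.141, 0.0, 1.571]
force: [-1.3, -0.3, -0.4]
opening: 0.349
finger_force: 0.0
```

```bash
python3 -m handwheel '[{"delta_pos":[0,0,0],"twist":[0,0,0],"grip":-1},{"delta_pos":[0,0,0],"twist":[0,0,0],"grip":-1},{"delta_pos":[0,0,0],"twist":[0,0,0],"grip":-1},{"delta_pos":[0,0,0],"twist":[0,0,0],"grip":-1},{"delta_pos":[0,0,0],"twist":[0,0,0],"grip":-1},{"delta_pos":[0,0,-0.01],"twist":[0,0,0],"grip":-1},{"delta_pos":[0,0,-0.03],"twist":[0,0,0],"grip":-1},{"delta_pos":[0,0,-0.03],"twist":[0,0,0],"grip":-1},{"delta_pos":[0,0,0],"twist":[0,0,0],"grip":-1},{"delta_pos":[0,0,0],"twist":[0,0,0],"grip":-1}]'
python3 - <<'E'
from workcell import manip
import cv2,numpy as np,pickle
from h import *
D={n:manip.grab_frame(n) for n in("scene",)};pickle.dump(D,open("f3.pkl","wb"))
S=D["scene"];a=S["img"][150:250,270:390,::-1]
for n,p in [("cover bot",(649.3,-5,70)),("l",(649.3,-33,98)),("r",(649.3,23,98)),("top c",(649.3,-5,98))]: print(n,((proj(S,p)-[270,150])*5).round())
cv2.imwrite("pics/c1.png",cv2.resize(a,(600,500),interpolation=cv2.INTER_CUBIC))
E
```

```text
time_s: 9.8
position: [649.7, -5.1, 121.8]
tool_rot: [3.14, 0.0, 1.571]
force: [0.8, -0.3, -1.0]
opening: 0.148
finger_force: 58.6
cover bot [261. 281.]
l [193. 242.]
r [330. 232.]
top c [262. 237.]
```

View pics/c1.png

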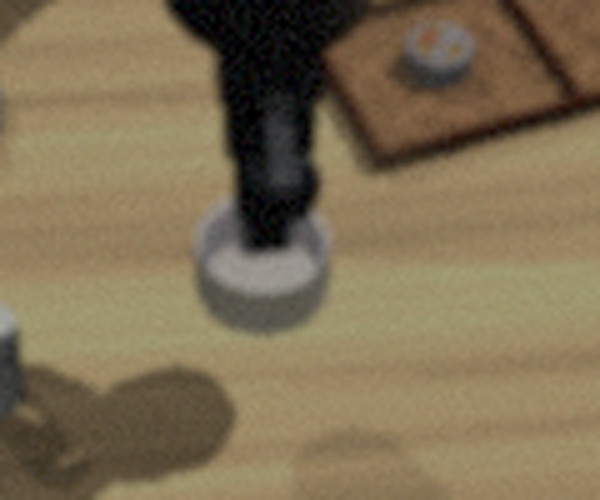

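The lifted cover hangs level, edges at 195 and 331 px (predicted 193 and 330). Next I set it over the movement.

```bash
python3 -m handwheel '[{"delta_pos":[0.022,-0.0373,0],"twist":[0,0,0],"grip":-1},{"delta_pos":[0.022,-0.0373,0],"twist":[0,0,0],"grip":-1},{"delta_pos":[0.022,-0.0373,0],"twist":[0,0,0],"grip":-1},{"delta_pos":[0.022,-0.0373,0],"twist":[0,0,0],"grip":-1},{"delta_pos":[0.022,-0.0373,0],"twist":[0,0,0],"grip":-1},{"delta_pos":[0,0,0.01],"twist":[0,0,0],"grip":-1},{"delta_pos":[0,0,0.01],"twist":[0,0,0],"grip":-1},{"delta_pos":[0,0,0],"twist":[0,0,0],"grip":-1}]'
python3 - <<'E'
from workcell import manip
import cv2,numpy as np,pickle
from h import *
S=manip.grab_frame("scene");a=S["img"][110:210,300:420,::-1]
cv2.imwrite("pics/d1.png",cv2.resize(a,(600,500),interpolation=cv2.INTER_CUBIC))
E
```

```text
time_s: 10.65
position: [462.3, 104.6, 98.9]
tool_rot: [-3.139, 0.0, 1.571]
force: [-0.1, -0.3, -0.5]
opening: 0.153
finger_force: 58.7
```

View pics/d1.png

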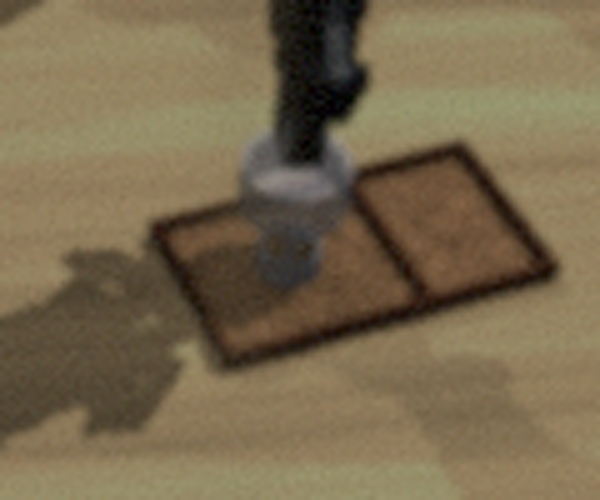

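The cover, centred at x≈297, hangs over the movement at (288,255) as expected. Now I lower it slowly.

```bash
python3 -m handwheel '[{"delta_pos":[0,0.0005,0.01],"twist":[0,0,0],"grip":-1},{"delta_pos":[0,0,0.01],"twist":[0,0,0],"grip":-1},{"delta_pos":[0,0,0.01],"twist":[0,0,0],"grip":-1},{"delta_pos":[0,0,0.006],"twist":[0,0,0],"grip":-1},{"delta_pos":[0,0,0.004],"twist":[0,0,0],"grip":-1},{"delta_pos":[0,0,0.002],"twist":[0,0,0],"grip":-1},{"delta_pos":[0,0,0],"twist":[0,0,0],"grip":-1},{"delta_pos":[0,0,0],"twist":[0,0,0],"grip":-1}]'
```

```text
time_s: 11.5
position: [463.5, 105.0, 59.0]
tool_rot: [3.141, -0.0, 1.571]
force: [0.0, -0.7, -0.2]
opening: 0.152
finger_force: 58.7
```

```bash
python3 -m handwheel '[{"delta_pos":[0,0,0.001],"twist":[0,0,0],"grip":-1},{"delta_pos":[0,0,0.001],"twist":[0,0,0],"grip":-1},{"delta_pos":[0,0,0.0005],"twist":[0,0,0],"grip":-1},{"delta_pos":[0,0,0],"twist":[0,0,0],"grip":-1},{"delta_pos":[0,0,0],"twist":[0,0,0],"grip":-1}]'
```

```text
time_s: 12.0
position: [463.5, 105.0, 56.7]
tool_rot: [3.141, -0.0, 1.571]
force: [-3.0, -0.2, 5.2]
opening: 0.147
finger_force: 59.2
```

```bash
python3 -m handwheel '[{"delta_pos":[0,0,0],"twist":[0,0,0],"grip":-0.4},{"delta_pos":[0,0,0],"twist":[0,0,0],"grip":-0.4},{"delta_pos":[0,0,0],"twist":[0,0,0],"grip":-0.4},{"delta_pos":[0,0,0],"twist":[0,0,0],"grip":-0.4},{"delta_pos":[0,0,-0.01],"twist":[0,0,0],"grip":-0.4},{"delta_pos":[0,0,-0.03],"twist":[0,0,0],"grip":-0.4},{"delta_pos":[0,0,-0.03],"twist":[0,0,0],"grip":-0.4},{"delta_pos":[0.0339,0.0333,0],"twist":[0,0,0],"grip":0.3},{"delta_pos":[0.0339,0.0333,0],"twist":[0,0,0],"grip":0.3},{"delta_pos":[0.0339,0.0333,0],"twist":[0,0,0],"grip":0.3},{"delta_pos":[0.0339,0.0333,0],"twist":[0,0,0],"grip":0.3},{"delta_pos":[0.0339,0.0333,0],"twist":[0,0,0],"grip":0.3},{"delta_pos":[0,0,0],"twist":[0,0,0],"grip":0.3},{"delta_pos":[0,0,0],"twist":[0,0,0],"grip":0.3}]'
python3 - <<'E'
from workcell import manip
from h import *
S=manip.grab_frame("scene");T=manip.grab_frame("top");a=S["img"][110:220,320:460,::-1];b=T["img"][140:260,200:350,::-1]
cv2.imwrite("pics/e1.png",np.hstack([cv2.resize(a,(420,330),interpolation=cv2.INTER_CUBIC),cv2.resize(b,(375,330))]))
E
```

```text
time_s: 13.4
position: [629.6, 275.2, 125.6]
tool_rot: [-3.14, 0.0, 1.572]
force: [-0.3, 0.3, -0.6]
opening: 0.651
finger_force: 0.0
```

View pics/e1.png

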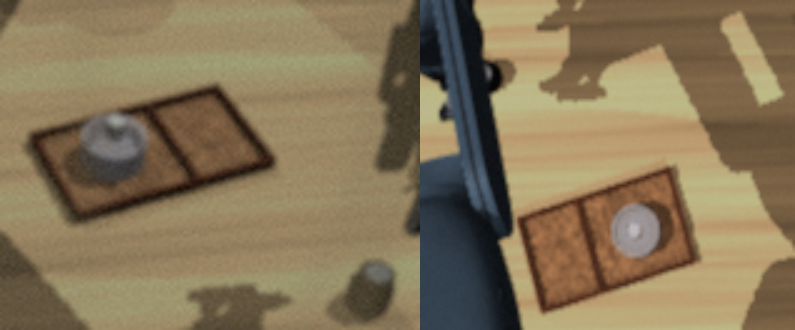

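The cover stands flat in the large cell (scene crop (113,147), top crop (635,230)). Now the loupe.

```bash
python3 -m handwheel '[{"delta_pos":[-0.0005,0.001,0.03],"twist":[0,0,0],"grip":0.3},{"delta_pos":[0,0,0.03],"twist":[0,0,0],"grip":0.3},{"delta_pos":[0,0,0.02],"twist":[0,0,0],"grip":0.3},{"delta_pos":[0,0,0.01],"twist":[0,0,0],"grip":0.3},{"delta_pos":[0,0,0.01],"twist":[0,0,0],"grip":0.3},{"delta_pos":[0,0,0],"twist":[0,0,0],"grip":0.3},{"delta_pos":[0,0,0],"twist":[0,0,0],"grip":0.3},{"delta_pos":[0,0,0],"twist":[0,0,0],"grip":-1},{"delta_pos":[0,0,0],"twist":[0,0,0],"grip":-1},{"delta_pos":[0,0,0],"twist":[0,0,0],"grip":-1},{"delta_pos":[0,0,0],"twist":[0,0,0],"grip":-1},{"delta_pos":[0,0,0],"twist":[0,0,0],"grip":-1},{"delta_pos":[0,0,0],"twist":[0,0,0],"grip":-1}]'
```

```text
time_s: 14.8
position: [631.7, 274.3, 27.9]
tool_rot: [3.139, -0.001, 1.571]
force: [-0.6, 0.2, 6.1]
opening: 0.367
finger_force: 59.8
```

```bash
python3 -m handwheel '[{"delta_pos":[0,0,-0.01],"twist":[0,0,0],"grip":-1},{"delta_pos":[0,0,-0.03],"twist":[0,0,0],"grip":-1},{"delta_pos":[0,0,-0.03],"twist":[0,0,0],"grip":-1},{"delta_pos":[0,0,0],"twist":[0,0,0],"grip":-1},{"delta_pos":[0,0,0],"twist":[0,0,0],"grip":-1}]'
python3 - <<'E'
from workcell import manip
from h import *
S=manip.grab_frame("scene");a=S["img"][140:230,390:510,::-1]
for p in [(630,257,80),(630,291,80)]:print(((proj(S,p)-[390,140])*5).round())
cv2.imwrite("pics/g1.png",cv2.resize(a,(600,450),interpolation=cv2.INTER_CUBIC))
E
```

```text
time_s: 15.3
position: [631.2, 274.2, 97.6]
tool_rot: [3.139, -0.001, 1.571]
force: [1.1, -0.1, -0.5]
opening: 0.365
finger_force: 59.5
[260. 237.]
[336. 231.]
```

View pics/g1.png

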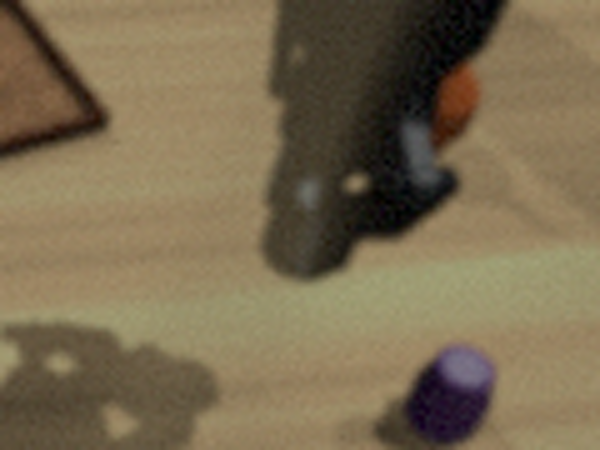

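The loupe is held, its left edge at 265 px against 260 predicted. On to the small cell.

```bash
python3 -m handwheel '[{"delta_pos":[-0.0165,-0.038,0],"twist":[0,0,0],"grip":-1},{"delta_pos":[-0.0165,-0.038,0],"twist":[0,0,0],"grip":-1},{"delta_pos":[-0.0165,-0.038,0],"twist":[0,0,0],"grip":-1},{"delta_pos":[-0.0165,-0.038,0],"twist":[0,0,0],"grip":-1},{"delta_pos":[-0.0165,-0.038,0],"twist":[0,0,0],"grip":-1},{"delta_pos":[0,0,0.02],"twist":[0,0,0],"grip":-1},{"delta_pos":[0,0,0.02],"twist":[0,0,0],"grip":-1},{"delta_pos":[0,0,0.01],"twist":[0,0,0],"grip":-1},{"delta_pos":[0,0,0.008],"twist":[0,0,0],"grip":-1},{"delta_pos":[0,0,0.004],"twist":[0,0,0],"grip":-1},{"delta_pos":[0,0,0],"twist":[0,0,0],"grip":-1},{"delta_pos":[0,0,0],"twist":[0,0,0],"grip":-1}]'
```

```text
time_s: 16.55
position: [441.1, 191.6, 34.4]
tool_rot: [3.141, -0.0, 1.571]
force: [0.0, 0.4, -0.6]
opening: 0.364
finger_force: 59.6
```

```bash
python3 -m handwheel '[{"delta_pos":[0,0,0.001],"twist":[0,0,0],"grip":-1},{"delta_pos":[0,0,0.0005],"twist":[0,0,0],"grip":-1},{"delta_pos":[0,0,0],"twist":[0,0,0],"grip":-1},{"delta_pos":[0,0,0],"twist":[0,0,0],"grip":0},{"delta_pos":[0,0,0],"twist":[0,0,0],"grip":0},{"delta_pos":[0,0,0],"twist":[0,0,0],"grip":0},{"delta_pos":[0,0,0],"twist":[0,0,0],"grip":0},{"delta_pos":[0,0,-0.01],"twist":[0,0,0],"grip":0},{"delta_pos":[0,0,-0.03],"twist":[0,0,0],"grip":0},{"delta_pos":[0,0,-0.04],"twist":[0,0,0],"grip":0}]'
```

```text
time_s: 17.55
position: [439.3, 191.1, 112.7]
tool_rot: [-3.137, 0.001, 1.571]
force: [0.7, -0.2, -0.4]
opening: 0.504
finger_force: 0.0
```

```bash
python3 -m handwheel '[{"delta_pos":[-0.0427,0.018,0],"twist":[0,0,0],"grip":0.7},{"delta_pos":[-0.0427,0.018,0],"twist":[0,0,0],"grip":0.7},{"delta_pos":[-0.0427,0.018,0],"twist":[0,0,0],"grip":0.7},{"delta_pos":[-0.0427,0.018,0],"twist":[0,0,0],"grip":0.7},{"delta_pos":[-0.0427,0.018,0],"twist":[0,0,0],"grip":0.7},{"delta_pos":[-0.0427,0.018,0],"twist":[0,0,0],"grip":0.7},{"delta_pos":[-0.0427,0.018,0],"twist":[0,0,0],"grip":0.7},{"delta_pos":[-0.0427,0.018,0],"twist":[0,0,0],"grip":0.7},{"delta_pos":[-0.0427,0.018,0],"twist":[0,0,0],"grip":0.7},{"delta_pos":[-0.0427,0.018,0],"twist":[0,0,0],"grip":0.7},{"delta_pos":[-0.0427,0.018,0],"twist":[0,0,0],"grip":0.7},{"delta_pos":[0,0,0],"twist":[0,0,0],"grip":0.7},{"delta_pos":[0,0,0],"twist":[0,0,0],"grip":0.7}]'
python3 - <<'E'
from workcell import manip
from h import *
S=manip.grab_frame("scene");T=manip.grab_frame("top");a=S["img"][110:220,320:460,::-1];b=T["img"][140:260,200:350,::-1]
cv2.imwrite("pics/k1.png",np.hstack([cv2.resize(a,(420,330),interpolation=cv2.INTER_CUBIC),cv2.resize(b,(375,330))]))
E
```

```text
time_s: 18.85
position: [638.5, -279.3, 112.6]
tool_rot: [-3.141, -0.001, 1.569]
force: [-0.5, 0.5, 0.1]
opening: 0.85
finger_force: 0.0
```

View pics/k1.png

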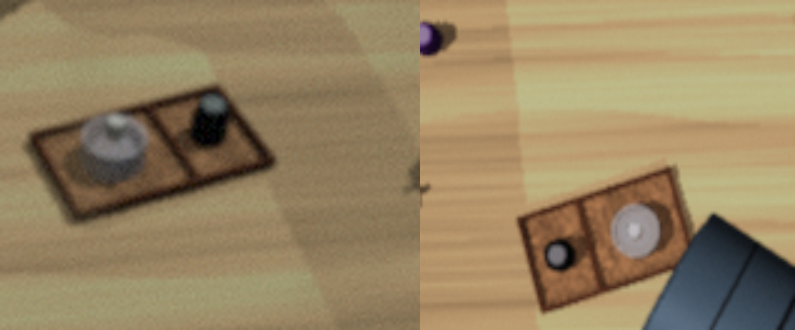

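The loupe stands upright in the small cell (scene crop (210,120), top crop (558,254)). Now the bench block.

```bash
python3 -m handwheel '[{"delta_pos":[0.0005,0.0005,0.03],"twist":[0,0,0],"grip":0.7},{"delta_pos":[0,0,0.03],"twist":[0,0,0],"grip":0.7},{"delta_pos":[0,0,0.01],"twist":[0,0,0],"grip":0.7},{"delta_pos":[0,0,0.01],"twist":[0,0,0],"grip":0.7},{"delta_pos":[0,0,0.006],"twist":[0,0,0],"grip":0.7},{"delta_pos":[0,0,0],"twist":[0,0,0],"grip":0.7},{"delta_pos":[0,0,0],"twist":[0,0,0],"grip":0.7},{"delta_pos":[0,0,0],"twist":[0,0,0],"grip":-1},{"delta_pos":[0,0,0],"twist":[0,0,0],"grip":-1},{"delta_pos":[0,0,0],"twist":[0,0,0],"grip":-1},{"delta_pos":[0,0,0],"twist":[0,0,0],"grip":-1},{"delta_pos":[0,0,0],"twist":[0,0,0],"grip":-1},{"delta_pos":[0,0,0],"twist":[0,0,0],"grip":-1}]'
```

```text
time_s: 20.25
position: [640.2, -278.2, 28.4]
tool_rot: [3.139, 0.001, 1.571]
force: [-0.7, 0.5, 5.4]
opening: 0.554
finger_force: 61.4
```

```bash
python3 -m handwheel '[{"delta_pos":[0,0,-0.005],"twist":[0,0,0],"grip":-1},{"delta_pos":[0,0,-0.015],"twist":[0,0,0],"grip":-1},{"delta_pos":[0,0,-0.03],"twist":[0,0,0],"grip":-1},{"delta_pos":[0,0,0],"twist":[0,0,0],"grip":-1},{"delta_pos":[0,0,0],"twist":[0,0,0],"grip":-1}]'
python3 - <<'E'
from workcell import manip
from h import *
S=manip.grab_frame("scene");a=S["img"][150:250,140:260,::-1]
for p in [(639,-303.5,60),(639,-253.5,60)]:print(((proj(S,p)-[140,150])*5).round())
cv2.imwrite("pics/m1.png",cv2.resize(a,(600,500),interpolation=cv2.INTER_CUBIC))
E
```

```text
time_s: 20.75
position: [639.8, -278.0, 77.5]
tool_rot: [3.14, 0.001, 1.571]
force: [0.3, 0.2, -4.9]
opening: 0.553
finger_force: 62.9
[189. 330.]
[313. 321.]
```

View pics/m1.png

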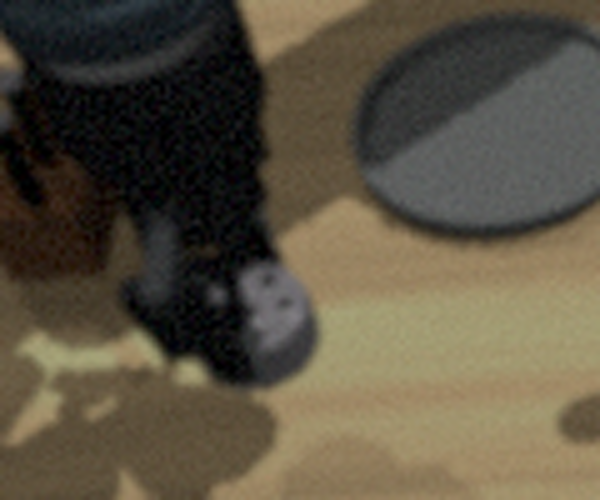

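The block is held and level, right edge 318 px against 313 predicted (about 2 mm). Now to the round tray.

```bash
python3 -m handwheel '[{"delta_pos":[0.0124,-0.033,0],"twist":[0,0,0],"grip":-1},{"delta_pos":[0.0124,-0.033,0],"twist":[0,0,0],"grip":-1},{"delta_pos":[0.0124,-0.033,0],"twist":[0,0,0],"grip":-1},{"delta_pos":[0.0124,-0.033,0],"twist":[0,0,0],"grip":-1},{"delta_pos":[0.0124,-0.033,0],"twist":[0,0,0],"grip":-1},{"delta_pos":[0,0,0.015],"twist":[0,0,0],"grip":-1},{"delta_pos":[0,0,0.015],"twist":[0,0,0],"grip":-1},{"delta_pos":[0,0,0.008],"twist":[0,0,0],"grip":-1},{"delta_pos":[0,0,0.004],"twist":[0,0,0],"grip":-1},{"delta_pos":[0,0,0],"twist":[0,0,0],"grip":-1},{"delta_pos":[0,0,0],"twist":[0,0,0],"grip":-1}]'
```

```text
time_s: 21.9
position: [474.6, -215.9, 34.6]
tool_rot: [3.141, 0.0, 1.571]
force: [0.3, 0.0, -3.9]
opening: 0.55
finger_force: 63.4
```

```bash
python3 -m handwheel '[{"delta_pos":[0,0,0.001],"twist":[0,0,0],"grip":-1},{"delta_pos":[0,0,0.0005],"twist":[0,0,0],"grip":-1},{"delta_pos":[0,0,0],"twist":[0,0,0],"grip":-1},{"delta_pos":[0,0,0],"twist":[0,0,0],"grip":0.4},{"delta_pos":[0,0,0],"twist":[0,0,0],"grip":0.4},{"delta_pos":[0,0,0],"twist":[0,0,0],"grip":0.4},{"delta_pos":[0,0,0],"twist":[0,0,0],"grip":0.4},{"delta_pos":[0,0,-0.01],"twist":[0,0,0],"grip":0.4},{"delta_pos":[0,0,-0.03],"twist":[0,0,0],"grip":0.4},{"delta_pos":[0,0,-0.04],"twist":[0,0,0],"grip":0.4},{"delta_pos":[0.019,0.0342,0],"twist":[0,0,0],"grip":0.1},{"delta_pos":[0.019,0.0342,0],"twist":[0,0,0],"grip":0.1},{"delta_pos":[0.019,0.0342,0],"twist":[0,0,0],"grip":0.1},{"delta_pos":[0.019,0.0342,0],"twist":[0,0,0],"grip":0.1},{"delta_pos":[0.019,0.0342,0],"twist":[0,0,0],"grip":0.1},{"delta_pos":[0,0,0],"twist":[0,0,0],"grip":0.1},{"delta_pos":[0,0,0],"twist":[0,0,0],"grip":0.1}]'
python3 - <<'E'
from workcell import manip
from h import *
S=manip.grab_frame("scene");T=manip.grab_frame("top");a=S["img"][130:240,180:320,::-1];b=T["img"][140:260,340:490,::-1]
for p in [(645.7,-121,52),(645.7,-121,0)]:print(((proj(S,p)-[180,130])*3).round())
cv2.imwrite("pics/n1.png",np.hstack([cv2.resize(a,(420,330),interpolation=cv2.INTER_CUBIC),cv2.resize(b,(375,330))]))
E
```

```text
time_s: 23.6
position: [645.5, -120.0, 113.3]
tool_rot: [-3.141, 0.0, 1.573]
force: [0.1, -0.0, 0.1]
opening: 0.552
finger_force: 0.0
[262. 253.]
[269. 296.]
```

View pics/n1.png

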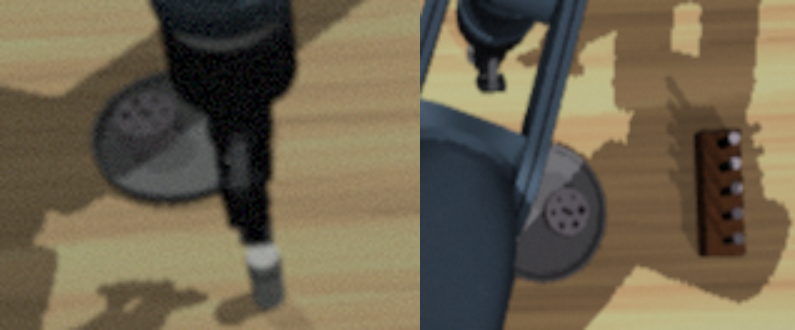

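The block lies flat in the round tray (top crop (567,212)) and the tube is as predicted at (262,253). Grip the tube.

```bash
python3 -m handwheel '[{"delta_pos":[0,0,0.03],"twist":[0,0,0],"grip":0.1},{"delta_pos":[0,0,0.02],"twist":[0,0,0],"grip":0.1},{"delta_pos":[0,0,0.012],"twist":[0,0,0],"grip":0.1},{"delta_pos":[0,0,0.01],"twist":[0,0,0],"grip":0.1},{"delta_pos":[0,0,0],"twist":[0,0,0],"grip":0.1},{"delta_pos":[0,0,0],"twist":[0,0,0],"grip":0.1},{"delta_pos":[0,0,0],"twist":[0,0,0],"grip":-1},{"delta_pos":[0,0,0],"twist":[0,0,0],"grip":-1},{"delta_pos":[0,0,0],"twist":[0,0,0],"grip":-1},{"delta_pos":[0,0,0],"twist":[0,0,0],"grip":-1},{"delta_pos":[0,0,0],"twist":[0,0,0],"grip":-1},{"delta_pos":[0,0,0],"twist":[0,0,0],"grip":-1}]'
```

```text
time_s: 24.9
position: [646.2, -121.0, 42.6]
tool_rot: [3.139, 0.001, 1.571]
force: [-0.9, -0.1, 5.1]
opening: 0.262
finger_force: 58.9
```

```bash
python3 -m handwheel '[{"delta_pos":[0,0,-0.01],"twist":[0,0,0],"grip":-1},{"delta_pos":[0,0,-0.03],"twist":[0,0,0],"grip":-1},{"delta_pos":[0,0,-0.02],"twist":[0,0,0],"grip":-1},{"delta_pos":[0,0,0],"twist":[0,0,0],"grip":-1},{"delta_pos":[0,0,0],"twist":[0,0,0],"grip":-1}]'
```

```text
time_s: 25.4
position: [645.3, -120.6, 101.4]
tool_rot: [3.141, 0.0, 1.571]
force: [0.4, -1.1, -0.9]
opening: 0.261
finger_force: 58.8
```

```bash
python3 -m handwheel '[{"delta_pos":[-0.0078,-0.034,0],"twist":[0,0,0],"grip":-1},{"delta_pos":[-0.0078,-0.034,0],"twist":[0,0,0],"grip":-1},{"delta_pos":[-0.0078,-0.034,0],"twist":[0,0,0],"grip":-1},{"delta_pos":[-0.0078,-0.034,0],"twist":[0,0,0],"grip":-1},{"delta_pos":[-0.0078,-0.034,0],"twist":[0,0,0],"grip":-1},{"delta_pos":[0,0,0.02],"twist":[0,0,0],"grip":-1},{"delta_pos":[0,0,0.015],"twist":[0,0,0],"grip":-1},{"delta_pos":[0,0,0.01],"twist":[0,0,0],"grip":-1},{"delta_pos":[0,0,0.005],"twist":[0,0,0],"grip":-1},{"delta_pos":[0,0,0.002],"twist":[0,0,0],"grip":-1},{"delta_pos":[0,0,0],"twist":[0,0,0],"grip":-1},{"delta_pos":[0,0,0],"twist":[0,0,0],"grip":-1}]'
```

```text
time_s: 26.6
position: [475.8, -159.8, 49.5]
tool_rot: [3.141, 0.0, 1.571]
force: [-0.1, -0.0, -0.2]
opening: 0.261
finger_force: 59.0
```

```bash
python3 -m handwheel '[{"delta_pos":[0,0,0.001],"twist":[0,0,0],"grip":-1},{"delta_pos":[0,0,0.0008],"twist":[0,0,0],"grip":-1},{"delta_pos":[0,0,0],"twist":[0,0,0],"grip":-1},{"delta_pos":[0,0,0],"twist":[0,0,0],"grip":-0.2},{"delta_pos":[0,0,0],"twist":[0,0,0],"grip":-0.2},{"delta_pos":[0,0,0],"twist":[0,0,0],"grip":-0.2},{"delta_pos":[0,0,0],"twist":[0,0,0],"grip":-0.2},{"delta_pos":[0,0,-0.01],"twist":[0,0,0],"grip":-0.2},{"delta_pos":[0,0,-0.03],"twist":[0,0,0],"grip":-0.2},{"delta_pos":[0,0,-0.04],"twist":[0,0,0],"grip":-0.2},{"delta_pos":[0,0,-0.04],"twist":[0,0,0],"grip":-0.2},{"delta_pos":[0.04,0,-0.02],"twist":[0,0,0],"grip":-0.2},{"delta_pos":[0.04,0,0],"twist":[0,0,0],"grip":-0.2},{"delta_pos":[0.04,0,0],"twist":[0,0,0],"grip":-0.2},{"delta_pos":[0.04,0,0],"twist":[0,0,0],"grip":-0.2},{"delta_pos":[0,0,0],"twist":[0,0,0],"grip":-0.2},{"delta_pos":[0,0,0],"twist":[0,0,0],"grip":-0.2}]'
python3 - <<'E'
from workcell import manip
from h import *
S=manip.grab_frame("scene");T=manip.grab_frame("top");a=S["img"][120:230,130:500,::-1];b=T["img"][135:260,170:490,::-1]
cv2.imwrite("pics/z1.png",np.vstack([cv2.resize(a,(800,238),interpolation=cv2.INTER_CUBIC),cv2.resize(b,(800,312))]))
E
```

```text
time_s: 28.3
position: [475.3, 0.9, 188.1]
tool_rot: [3.141, 0.001, 1.574]
force: [0.2, 0.2, 0.2]
opening: 0.404
finger_force: 0.0
```

View pics/z1.png

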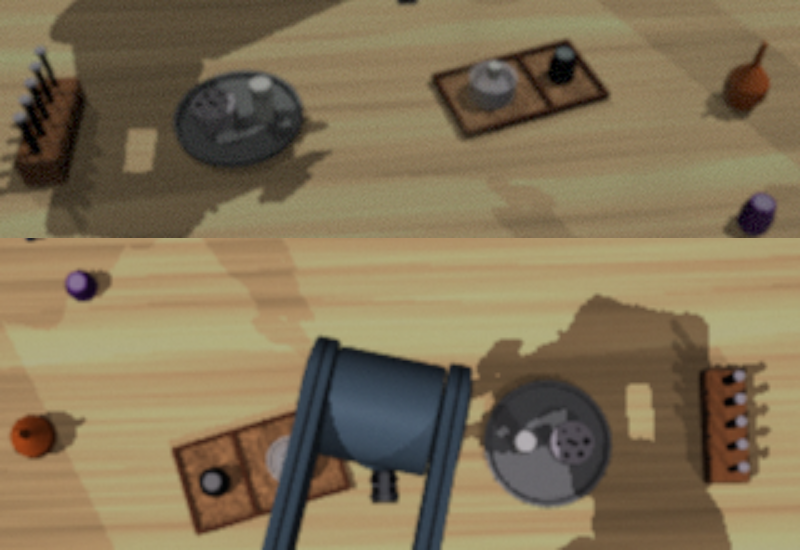

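The final picture shows the cover (490,82) and loupe (562,63) upright in the wood tray. The block and tube stand side by side in the round tray (top crop (573,442) and (526,440)), the rack and blower have not moved, and the arm touches nothing.

```bash
python3 -c "
from workcell import manip
print(manip.hand_in())"
```

```text
the job is handed in; nothing more can be done
None
```

Both kits are made up as asked and the job is handed in at about 28 s of robot time; the last pictures showed every piece standing in its place and the blower and rack untouched.

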